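Open the blue filling pot on the baker's bench

ROBOT

A 6-joint arm with a two-finger parallel gripper is mounted at the origin on the work surface. World frame = base frame: x ahead of the robot, y to its left, z up, the work surface at z = 0. Lengths are in m, angles in degrees, forces in N, time in s.
With the tool pointing down it reaches from about 0.275 to 0.85 m from the base axis. Payload 19 kg.
Tool frame: the origin (TCP) lies midway between the tips of the shut fingers; the grasp point (between the pads) lies 19 mm behind it; z points along the fingers, y is the line along which they close (so a half turn about z gives the same grasp; the last joint's range is limited). The gripper opens to 85 mm and grips with 20 to 120 N. Pads are 22 mm wide; open, the fingers measure 114 mm over their backs; the gripper's body (76 mm by 85 mm) begins 54 mm behind the grasp point. The pads swing forward as they close: fully open they stand 13 mm farther back than shut.
Start: joints at [56.723, 8.623, 82.357, -0, 89.026, -7.678], TCP at [0.248, 0.519, 0.231] pointing down, gripper open.
Joint ranges: [-160.23, 160.23], [-39.13, 120.54], [6.94, 153.29], [-79.49, 259.48], [9.18, 160.14], [-161.06, 161.06]. Speed limits (degrees/s): [108.29, 108.29, 127.2, 172.46, 172.46, 172.46].

INTERFACE

Orientations are given as [roll, pitch, yaw] about the fixed x, y, z axes, in that order (R = Rz(yaw) Ry(pitch) Rx(roll)).
In Python, from cell import sensors, viewer, workorder gives the robot as it stands. The module is installed in compiled form; this text tells all that it offers.
- The arm moves only by the tool apply_moves, never from a script. Its argument "deltas" is a list of rows, each a list of 6 numbers: the shift along the tool's x, y, z in mm, then the turn, a rotation vector about the tool's x, y, z in rad. A call has 1 to 5 rows; each row shifts and turns the commanded pose from where the row before left it, along the tool's axes as they then stand; what a row does not reach is not made up. A row lasts 1/10 s, in which the tool goes at most 50 mm and 8.59 degrees, less where a joint would pass 70% of its speed; a pose out of reach is approached as far as the arm can. A call with a gripper value outside its range is refused whole. "hand" is the finger opening in mm, from 0 to 85.4, set as the call begins (left out, the last holds). The fingers move at their own pace and stop on an object; the grip force is fixed at half the most. Time passes only in rows, so rows that do not move let the fingers close. It gives the time, the measured TCP pose, the force, the opening and the grip force at its end, in the units of the state.
- sensors.sense(): the state, without advancing time (a new reading comes with each control period).
- viewer.capture(name): name is "scene" or "top" or "wrist"; returns a dict with "pixels" (480x640x3 uint8, red, green, blue), "vertical_fov" (degrees; the focal length in pixels is half the picture's height over the tangent of half this angle, whatever the lens; pixels are square), "cx", "cy" (the principal point, pixels), "extrinsics" (4x4, takes a point from camera to world coordinates); the wrist camera has in their place "T_tool_cam" (4x4, takes a point from camera to tool coordinates, whose origin is the TCP and whose axes are the flange's). Camera axes: x right, y up, looking along -z (the intrinsics and any distortion apply to the point x, -y, -z); pixel columns grow to the right and rows downward; lengths in m; the calibration is good to about 2 mm. A picture is of the moment at which its call begins: read the wrist's pose just before it. There is no depth.
- workorder.job_done(): hands the job in; it is judged then, once.
The state is a dict: "t": time; "qpos": joint angles; "qvel": joint speeds; "effort": joint torques, N m; "eef_pos": TCP position; "tcp_rot": TCP orientation; "force": force on the tool from outside, world axes, zero at the start; "ft_torque": the same for the moment, N m; "finger_gap": opening from 0.0 (shut) to 1.0 (fully open); "gripper_force": force on a finger pad.
Only numpy, scipy, OpenCV 4.12 (cv2) and the standard library are available. Lean on these libraries where they do the work, as an engineer would, in place of code of your own. Each camera call takes 0.05 s, during which the arm holds its last target. There are 200 camera calls.

TASK

I am about to refill the blue pot: lift its lid off by the wooden knob, then lower the lid, knob up, onto the pale wooden board so that it lies flat and wholly on the board, and let go of it there; do not drop it. Leave the blue pot standing where it is, and do not disturb the red pot and its lid.

Things in the scene. Friction and masses are not known exactly. Their poses are not given: they have to be found in the camera images.
- blue_lid_knob (a point): Grip point of the blue lid's knob: an upright dark wooden cylinder 32 mm across, 42 mm tall, on a loose round blue lid 154 mm across, about 0.2 kg, on the blue pot. On the knob's axis, 18 mm below its top, 24 mm above the lid's face, 42 mm above the lid's lowest face. z: lid's axis, up; yaw is of no matter. Below, a 128 mm step sits 8 mm deep in the pot with 6 mm play; lifting 10 mm frees it.
- blue_pot: The round blue enamel pot, loose, 0.8 kg: 148 mm in diameter, 95 mm high, with two dark wire loop handles at its own +y and -y sides that reach 98 mm from its axis. Origin: centre of its underside, on the bench; z up. With the lid on, the top of the knob is 147 mm above the bench.
- board: The pale wooden board, loose, lying on the bench, 240 x 240 mm and 18 mm thick, empty. Origin: centre of its underside; z up, x and y along its edges. With the lid lying flat on it the knob's grip point is 60 mm above this origin.
- red_lid_knob (a point): Grip point on the knob of the red pot's lid: a pot and lid of the same shape and size as the blue ones, but red. A bystander, to be left alone; the top of its knob is 18 mm above this point, 147 mm above the bench.
Not all that is in view belongs to the job. Leave any green look-alike of the blue_pot alone.

How it is judged (in metres and radians):
On the way, in this order (a step that is already met when the one before it is completed fails the run):
1. The blue lid is held by its knob, at least 40 mm clear above its seat on the blue pot (z of blue_lid_knob in the frame of blue_pot above 0.169 m and distance between the grasp point and blue_lid_knob below 0.04 m and contact force between the fingers and blue_lid above 0.5 N), for 0.2 s.
2. The lid, still held, has been lowered over the board to within 20 mm of lying on it (x of blue_lid_knob in the frame of board between -0.055 and 0.055 m and y of blue_lid_knob in the frame of board between -0.055 and 0.055 m and z of blue_lid_knob in the frame of board below 0.08 m and contact force between the fingers and blue_lid above 0.5 N), for 0.05 s.
At the end, for the whole second after the job is handed in: The blue lid lies released, knob up, flat (within 7 degrees) and at rest on the board, its centre within 55 mm of the board's centre along each of the board's edges; the blue pot stands upright within 30 mm of where it was, and the red lid has not moved more than 20 mm (x of blue_lid_knob in the frame of board between -0.055 and 0.055 m and y of blue_lid_knob in the frame of board between -0.055 and 0.055 m and z of blue_lid_knob in the frame of board between 0.054 and 0.066 m and angle between blue_lid_knob's own z axis and vertical below 0.12 rad and linear speed of blue_lid below 0.02 m/s and distance of blue_pot from where it was at the start of the episode below 0.03 m and angle between blue_pot's own z axis and vertical below 0.1 rad and distance of red_lid_knob from where it was at the start of the episode below 0.02 m); the robot touches nothing.
It fails at once if The red pot's lid is moved by more than 20 mm (distance of red_lid_knob from where it was at the start of the episode above 0.02 m).
It fails at once if The blue pot is tipped by more than 20 degrees (angle between blue_pot's own z axis and vertical above 0.35 rad).
It also fails if it takes over 42 s, if anything falls off the work surface, if the arm or the gripper's body presses on something with over 40 N, if the wrist force passes 120 N, or if a joint passes its speed limit or range.

## Working session

There is one attempt and no reset: what is moved stays moved. The work goes in short steps, Python scripts to look and compute and a tool call to move; the robot and the scene stay as the last step left them, time stands still between calls to the robot, and variables do not carry over. Pictures are saved under pics/ and viewed, at most 10 in all, crops included, and the job is handed in when it is done.

Besides the shell and the picture viewer there is one more tool, called after "Emit:" in YAML: its name, and indented under it one key for each argument. apply_moves: Moves the arm, as the interface text tells. Its arguments: {"type":"object","properties":{"deltas":{"type":"array","items":{"type":"array","items":{"type":"number"}}},"hand":{"type":"number"}},"required":["deltas"]}

```bash
mkdir -p pics; python3 - <<'E'
from cell import sensors, viewer
import cv2, numpy as np, pickle
s=sensors.sense(); print(s['t'],s['eef_pos'],s['tcp_rot'],s['force'],s['finger_gap'])
for n in ("scene","top"):
    c=viewer.capture(n); cv2.imwrite(f"pics/{n}0.png",c["pixels"][:,:,::-1]); pickle.dump(c,open(n+".pkl","wb"))
    print(n,{k:(np.round(v,4).tolist() if k!="pixels" else 0) for k,v in c.items()})
E
```

```text
0.0 [0.24834701 0.51835633 0.23069922] [-1.79934008e+02 -9.70397924e-03  1.54402103e+02] [ 0.03649501  0.20618467 -0.17392208] 0.9998914936583323
scene {'pixels': 0, 'vertical_fov': 46.1838, 'cx': 318.136, 'cy': 238.3285, 'extrinsics': [[0.5012, -0.5589, 0.6606, 1.2652], [0.8651, 0.3058, -0.3977, -0.4535], [0.0203, 0.7708, 0.6368, 0.8391], [0.0, 0.0, 0.0, 1.0]]}
top {'pixels': 0, 'vertical_fov': 43.7591, 'cx': 314.3471, 'cy': 247.3546, 'extrinsics': [[0.0258, 0.9905, -0.1352, 0.3616], [-0.9995, 0.0279, 0.0133, 0.0232], [0.017, 0.1348, 0.9907, 1.2392], [0.0, 0.0, 0.0, 1.0]]}
```

View pics/scene0.png

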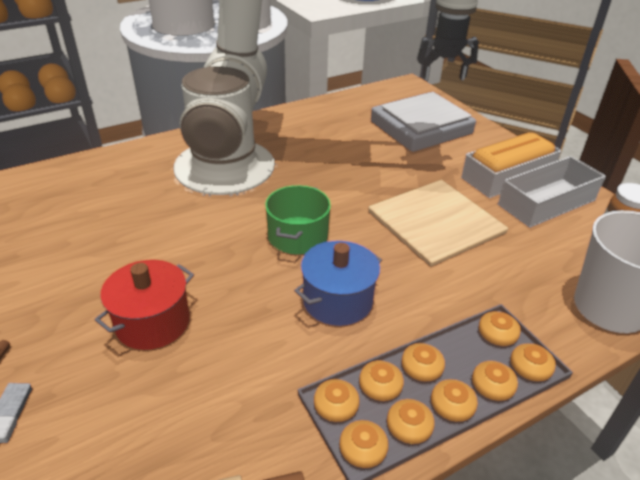

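View pics/top0.png

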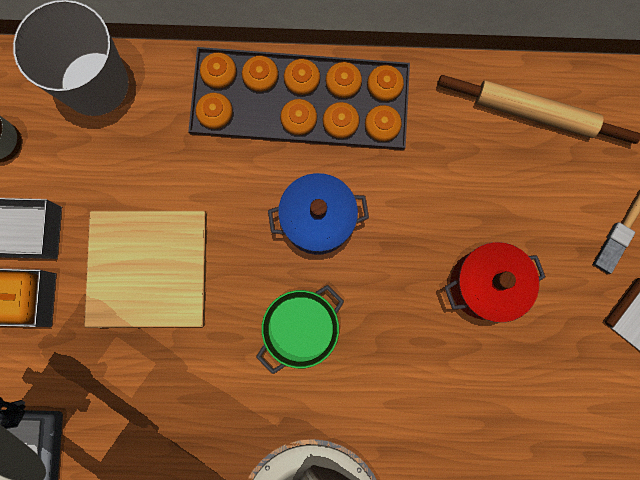

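The top view shows the blue lid at about (318,213) with its knob at (319,208), and the empty board with corners near (90,211), (204,211), (205,327) and (85,327). The red pot is at (500,282) and the green one at (301,329). In the scene view the knob top is at about (341,249).

```bash
cat > h.py <<'E'
import numpy as np, cv2, pickle
def ray(c,uv):
    f=240/np.tan(np.radians(c["vertical_fov"]/2)); E=np.array(c["extrinsics"])
    d=E[:3,:3]@np.array([(uv[0]-c["cx"])/f,-(uv[1]-c["cy"])/f,-1]); return E[:3,3],d
def at_z(c,uv,z):
    o,d=ray(c,uv); return o+d*(z-o[2])/d[2]
def blob(m,seed):
    n,l,st,ce=cv2.connectedComponentsWithStats(m.astype(np.uint8)); i=min(range(1,n),key=lambda k:np.hypot(*(ce[k]-seed))+1e3*(st[k][4]<40)); return l==i
def outline(m):
    return max(cv2.findContours(m.astype(np.uint8),cv2.RETR_EXTERNAL,cv2.CHAIN_APPROX_NONE)[0],key=len)
E
python3 - <<'E'
from h import *
t=pickle.load(open("top.pkl","rb")); s=pickle.load(open("scene.pkl","rb"))
p=t["pixels"].astype(int)
def circ(m,c,z):
    P=np.array([at_z(c,q,z)[:2] for q in outline(m)[:,0]]); return cv2.minEnclosingCircle(P.astype(np.float32))
for n,(a,b) in {"blue":(2,0),"red":(0,2)}.items():
    m=blob((p[...,a]>90)&(p[...,a]>2.0*p[...,b])&(p[...,1]<.65*p[...,a]) if n=="blue" else (p[...,0]>120)&(p[...,1]<45)&(p[...,2]<45),(318,213) if n=="blue" else (500,282))
    print(n,m.sum(),"circle at lid face",circ(m,t,.105))
for c,uv,q in((t,(319,208),"top"),(s,(341,249),"scene")):
    x=c["pixels"].astype(int); u,v=uv
    m=(x[...,0]>x[...,2]+5)&(x[...,0]<130); w=np.zeros_like(m); w[v-22:v+28,u-20:u+20]=1
    m=blob(m&w,uv); yy,xx=np.nonzero(m); print(q,"knob blob",m.sum(),xx.mean(),yy.mean(),xx.min(),xx.max(),yy.min(),yy.max())
    print(at_z(c,(xx.mean(),yy.mean()),.13), at_z(c,uv,.147))
hsv=cv2.cvtColor(t["pixels"],cv2.COLOR_RGB2HSV); w=np.zeros(hsv.shape[:2],bool); w[190:350,66:225]=1
m=blob((hsv[...,1]<130)&(hsv[...,2]>150)&w,(146,268))
m=cv2.morphologyEx(m.astype(np.uint8),cv2.MORPH_OPEN,np.ones((5,5)))
r=cv2.minAreaRect(np.array([at_z(t,q,.018)[:2] for q in outline(m)[:,0]],np.float32)); print("board",m.sum(),r)
for q in ((90,211),(204,211),(205,327),(85,327)): print(at_z(t,q,.018))
for q in ((370,210),(439,182),(506,227),(432,260)): print("scene",at_z(s,q,.018))
E
```

```text
blue 4491 circle at lid face ((0.5862892270088196, 0.003594553330913186), 0.07667654007673264)
red 4590 circle at lid face ((0.46070677042007446, -0.34636586904525757), 0.07661604136228561)
top knob blob 253 317.90513833992094 208.20553359683794 310 326 199 218
[0.58783944 0.00347923 0.13      ] [0.58482163 0.00175321 0.147     ]
scene knob blob 204 340.54901960784315 257.9264705882353 334 348 247 266
[ 0.60065017 -0.00256783  0.13      ] [0.59537806 0.00079717 0.147     ]
board 8909 ((0.420347660779953, 0.35011446475982666), (0.11967048794031143, 0.23424984514713287), 1.4864869117736816)
[0.59100693 0.4721887  0.018     ]
[0.5978658  0.23743948 0.018     ]
[0.35977485 0.22335343 0.018     ]
[0.35354086 0.46410281 0.018     ]
scene [0.3801775  0.22527059 0.018     ]
scene [0.36484984 0.45446484 0.018     ]
scene [0.59101781 0.47190451 0.018     ]
scene [0.59865839 0.24184385 0.018     ]
```

Both views agree to within about 1 cm. The lid axis is at about (0.587, 0.003) with a radius of 77 mm, as given. The board centre is at about (0.478, 0.349) with sides of about 240 mm. I'll move above the pot now and check with the wrist camera.

Emit:
apply_moves:
  deltas:
    - [-20, -12, 0, 0, 0, 0]
    - [-33, -20, 0, 0, 0, 0]
    - [-33, -20, 0, 0, 0, 0]
    - [-33, -20, 0, 0, 0, 0]
    - [-33, -20, 0, 0, 0, 0]
  hand: 85

```text
t: 0.6
eef_pos: [0.3462, 0.3685, 0.231]
tcp_rot: [-180.0, -0.0, 154.4]
force: [1.7, 0.1, 0.9]
finger_gap: 0.993
gripper_force: 0.0
```

Emit:
apply_moves:
  deltas:
    - [-33, -20, 0, 0, 0, 0]
    - [-33, -20, 0, 0, 0, 0]
    - [-33, -20, 0, 0, 0, 0]
    - [-33, -20, 0, 0, 0, 0]
    - [-33, -20, 0, 0, 0, 0]

```text
t: 1.1
eef_pos: [0.4519, 0.2069, 0.2311]
tcp_rot: [-180.0, -0.0, 154.4]
force: [-0.1, -0.1, -0.7]
finger_gap: 0.993
gripper_force: 0.0
```

Emit:
apply_moves:
  deltas:
    - [-33, -20, 0, 0, 0, 0]
    - [-33, -20, 0, 0, 0, 0]
    - [-33, -20, 0, 0, 0, 0]
    - [-25, -15, 0, 0, 0, 0]
    - [0, 0, 0, 0, 0, 0]

```text
t: 1.6
eef_pos: [0.532, 0.0844, 0.2305]
tcp_rot: [-179.9, -0.0, 154.2]
force: [-0.9, 0.1, 0.2]
finger_gap: 0.998
gripper_force: 0.0
```

```bash
cat > look.py <<'E'
from h import *
import sys
from cell import sensors, viewer
from scipy.spatial.transform import Rotation as R
def wrist(name):
    s=sensors.sense(); c=viewer.capture("wrist"); T=np.eye(4); T[:3,:3]=R.from_euler("xyz",s["tcp_rot"],degrees=True).as_matrix(); T[:3,3]=s["eef_pos"]
    c["extrinsics"]=T@np.array(c["T_tool_cam"]); c["T"]=T; pickle.dump(c,open(name+".pkl","wb")); cv2.imwrite(f"pics/{name}.png",c["pixels"][:,:,::-1])
    print(s["t"],s["eef_pos"],s["tcp_rot"],s["force"]); print(np.round(c["T_tool_cam"],3).tolist(),c["vertical_fov"],c["cx"],c["cy"]); return c
if __name__=="__main__": wrist(sys.argv[1])
E
python3 look.py w1
```

```text
1.6 [0.53203345 0.08441266 0.23049409] [-1.79934959e+02 -3.95296869e-02  1.54225233e+02] [-0.8708036   0.10497087  0.18278358]
[[0.0, 0.954, 0.301, 0.077], [1.0, -0.0, 0.001, -0.0], [0.001, 0.301, -0.954, -0.143], [0.0, 0.0, 0.0, 1.0]] 66.87292214291017 316.1136833274802 236.21388194305007
```

View pics/w1.png

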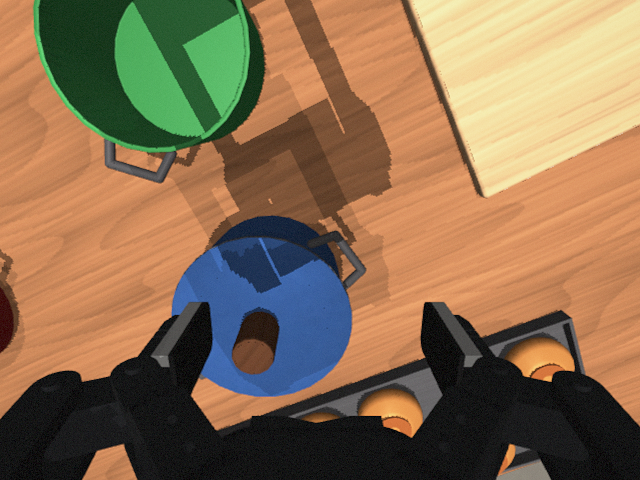

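The knob's top is at about (253,354). The lid disc is centred near (262,316), with its edge at columns 172–352, and a board corner shows at (485,195).

```bash
cat > loc.py <<'E'
from h import *
def fix(n,top,corner):
    c=pickle.load(open(n+".pkl","rb")); T=c["T"]
    for q,z in ((top,.147),(corner,.018)):
        if q is None: continue
        P=at_z(c,q,z); print(q,P,"in tool mm:",np.round((np.linalg.inv(T)@np.append(P,1))[:3]*1000,1))
E
python3 - <<'E'
from loc import *
fix("w1",(253,354),(485,195))
c=pickle.load(open("w1.pkl","rb"))
for q in ((172,316),(352,316),(265,395)): print(at_z(c,q,.105))
E
```

```text
(253, 354) [0.58754878 0.00593163 0.147     ] in tool mm: [-84.2 -46.4  83.5]
(485, 195) [0.59706356 0.23762519 0.018     ] in tool mm: [  7.9 166.5 212.3]
[ 0.54904303 -0.05781141  0.105     ]
[0.61404847 0.0772212  0.105     ]
[ 0.65316212 -0.0257965   0.105     ]
```

Emit:
apply_moves:
  deltas:
    - [-28, -16, 0, 0, 0, 0]
    - [-28, -16, 0, 0, 0, 0]
    - [-28, -15, 15, 0, 0, 0]
    - [0, 0, 20, 0, 0, 0]
    - [0, 0, 0, 0, 0, 0]

```text
t: 2.15
eef_pos: [0.5851, 0.0089, 0.1936]
tcp_rot: [-179.9, -0.3, 154.4]
force: [-1.2, -0.6, 0.5]
finger_gap: 1.0
gripper_force: 0.0
```

```bash
python3 look.py w2
```

```text
2.15 [0.58510374 0.00891206 0.1935541 ] [-179.92074319   -0.25468192  154.38284767] [-1.23020089 -0.63798033  0.5041004 ]
[[0.0, 0.954, 0.301, 0.077], [1.0, -0.0, 0.001, -0.0], [0.001, 0.301, -0.954, -0.143], [0.0, 0.0, 0.0, 1.0]] 66.87292214291017 316.1136833274802 236.21388194305007
```

View pics/w2.png

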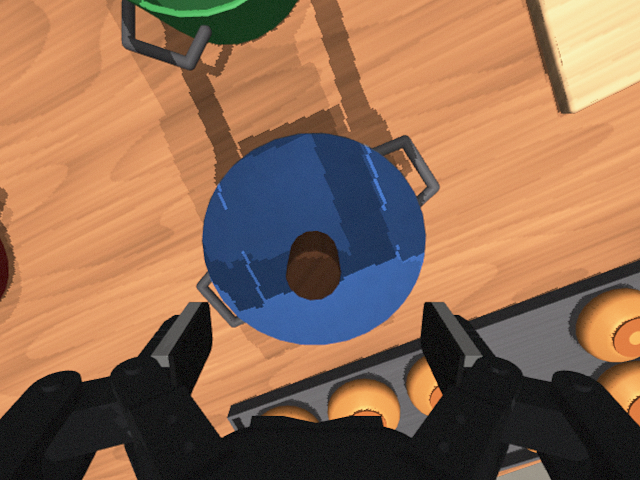

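The knob's top disc is centred at about (313,274), between the open pads, and the lid is centred near (314,238).

```bash
python3 - <<'E'
from loc import *
fix("w2",(313,274),(570,112))
from cell import sensors; s=sensors.sense(); print(s["t"],s["eef_pos"],s["tcp_rot"])
E
```

```text
(313, 274) [0.58841701 0.00476451 0.147     ] in tool mm: [-5.  -2.2 46.5]
(570, 112) [0.5986383 0.2350379 0.018    ] in tool mm: [ 84.8 210.  175.6]
2.2 [0.58540341 0.00928207 0.19538671] [-1.79958651e+02 -1.45036879e-01  1.54422915e+02]
```

Emit:
apply_moves:
  deltas:
    - [-4, -3, 5, 0, 0, 0]
    - [0, 0, 20, 0, 0, 0]
    - [0, 0, 20, 0, 0, 0]
    - [0, 0, 20, 0, 0, 0]
    - [0, 0, 0, 0, 0, 0]

```text
t: 2.7
eef_pos: [0.5876, 0.0047, 0.1298]
tcp_rot: [-179.9, -0.1, 154.4]
force: [-0.9, -0.3, -1.1]
finger_gap: 0.998
gripper_force: 0.0
```

Emit:
apply_moves:
  deltas:
    - [0, 0, 10, 0, 0, 0]
    - [0, 0, 8, 0, 0, 0]
    - [0, 0, 0, 0, 0, 0]
    - [0, 0, 0, 0, 0, 0]

```text
t: 3.1
eef_pos: [0.5887, 0.0041, 0.1137]
tcp_rot: [-180.0, 0.0, 154.4]
force: [0.5, 0.4, 0.9]
finger_gap: 0.999
gripper_force: 0.0
```

Emit:
apply_moves:
  deltas:
    - [0, 0, 2, 0, 0, 0]
    - [0, 0, 0, 0, 0, 0]
    - [0, 0, 0, 0, 0, 0]
    - [0, 0, 0, 0, 0, 0]
    - [0, 0, 0, 0, 0, 0]
  hand: 0

```text
t: 3.6
eef_pos: [0.5887, 0.004, 0.1117]
tcp_rot: [180.0, 0.0, 154.4]
force: [-0.5, 0.0, 3.6]
finger_gap: 0.357
gripper_force: 59.2
```

Emit:
apply_moves:
  deltas:
    - [0, 0, 0, 0, 0, 0]
    - [0, 0, 0, 0, 0, 0]
    - [0, 0, 0, 0, 0, 0]
    - [0, 0, 0, 0, 0, 0]
    - [0, 0, 0, 0, 0, 0]

```text
t: 4.1
eef_pos: [0.5887, 0.004, 0.1117]
tcp_rot: [180.0, 0.0, 154.4]
force: [-2.4, 0.4, 5.2]
finger_gap: 0.357
gripper_force: 59.2
```

Emit:
apply_moves:
  deltas:
    - [0, 0, -4, 0, 0, 0]
    - [0, 0, -5, 0, 0, 0]
    - [0, 0, -8, 0, 0, 0]
    - [0, 0, -12, 0, 0, 0]
    - [0, 0, -12, 0, 0, 0]

```text
t: 4.6
eef_pos: [0.5886, 0.0041, 0.1536]
tcp_rot: [180.0, 0.0, 154.4]
force: [-0.5, -0.5, -1.4]
finger_gap: 0.358
gripper_force: 59.4
```

Emit:
apply_moves:
  deltas:
    - [0, 0, -15, 0, 0, 0]
    - [0, 0, -15, 0, 0, 0]
    - [0, 0, -15, 0, 0, 0]
    - [0, 0, -10, 0, 0, 0]
    - [0, 0, 0, 0, 0, 0]

```text
t: 5.1
eef_pos: [0.5891, 0.004, 0.2091]
tcp_rot: [180.0, 0.1, 154.4]
force: [-0.5, 0.9, -1.2]
finger_gap: 0.358
gripper_force: 59.4
```

Emit:
apply_moves:
  deltas:
    - [0, 0, 0, 0, 0, 0]
    - [0, 0, 0, 0, 0, 0]
    - [0, 0, 0, 0, 0, 0]

```text
t: 5.4
eef_pos: [0.5883, 0.0041, 0.2066]
tcp_rot: [-180.0, -0.1, 154.4]
force: [0.0, 0.4, -1.8]
finger_gap: 0.362
gripper_force: 59.4
```

```bash
python3 look.py w3
```

```text
5.4 [0.5883268  0.00408685 0.20657168] [-1.79974259e+02 -6.28146365e-02  1.54397306e+02] [ 0.02673209  0.44846056 -1.81577297]
[[0.0, 0.954, 0.301, 0.077], [1.0, -0.0, 0.001, -0.0], [0.001, 0.301, -0.954, -0.143], [0.0, 0.0, 0.0, 1.0]] 66.87292214291017 316.1136833274802 236.21388194305007
```

View pics/w3.png

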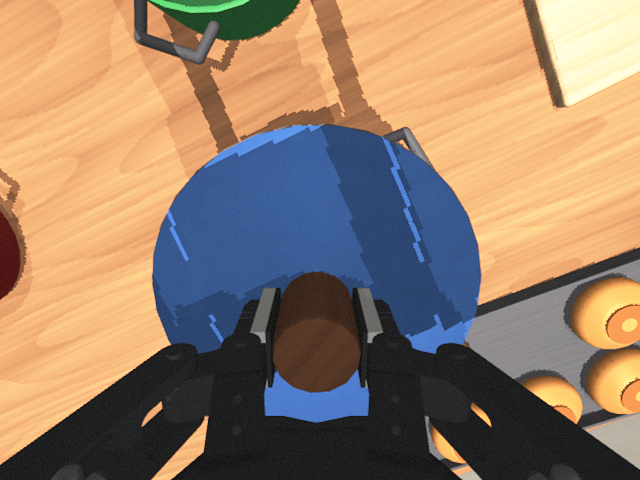

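The lid is held level. The knob sits between the pads at (316,340), and the pot is still in place below. I'll carry it to the board centre at about (0.475, 0.350).

Emit:
apply_moves:
  deltas:
    - [7, 7, 0, 0, 0, 0]
    - [14, 15, 0, 0, 0, 0]
    - [20, 21, 0, 0, 0, 0]
    - [20, 21, 0, 0, 0, 0]
    - [20, 21, 0, 0, 0, 0]

```text
t: 5.95
eef_pos: [0.5514, 0.1172, 0.2072]
tcp_rot: [-180.0, -0.0, 154.4]
force: [0.3, -0.1, -1.9]
finger_gap: 0.357
gripper_force: 59.5
```

Emit:
apply_moves:
  deltas:
    - [20, 21, 0, 0, 0, 0]
    - [20, 21, 0, 0, 0, 0]
    - [20, 21, 0, 0, 0, 0]
    - [20, 21, 0, 0, 0, 0]
    - [20, 21, 0, 0, 0, 0]

```text
t: 6.45
eef_pos: [0.5064, 0.2552, 0.2072]
tcp_rot: [-180.0, -0.0, 154.4]
force: [1.1, 0.4, -2.1]
finger_gap: 0.362
gripper_force: 59.5
```

Emit:
apply_moves:
  deltas:
    - [20, 21, 0, 0, 0, 0]
    - [20, 21, 0, 0, 0, 0]
    - [15, 16, 0, 0, 0, 0]
    - [10, 10, 0, 0, 0, 0]
    - [5, 5, 0, 0, 0, 0]

```text
t: 6.95
eef_pos: [0.4751, 0.3508, 0.2071]
tcp_rot: [-180.0, -0.0, 154.5]
force: [-0.6, -0.1, -2.1]
finger_gap: 0.359
gripper_force: 59.5
```

Emit:
apply_moves:
  deltas:
    - [0, 0, 0, 0, 0, 0]
    - [0, 0, 0, 0, 0, 0]
    - [0, 0, 0, 0, 0, 0]

```text
t: 7.25
eef_pos: [0.4762, 0.3489, 0.2073]
tcp_rot: [-180.0, 0.0, 154.3]
force: [-1.0, -0.4, -2.9]
finger_gap: 0.36
gripper_force: 59.5
```

```bash
python3 look.py w4; python3 -c "
from cell import viewer; import cv2,pickle
c=viewer.capture('top'); pickle.dump(c,open('top2.pkl','wb')); cv2.imwrite('pics/top2.png',c['pixels'][:,:,::-1])"
```

```text
7.25 [0.47617054 0.34893826 0.2073046 ] [-1.79988358e+02  7.22637290e-03  1.54347903e+02] [-0.97877982 -0.42570305 -2.85925772]
[[0.0, 0.954, 0.301, 0.077], [1.0, -0.0, 0.001, -0.0], [0.001, 0.301, -0.954, -0.143], [0.0, 0.0, 0.0, 1.0]] 66.87292214291017 316.1136833274802 236.21388194305007
```

View pics/w4.png

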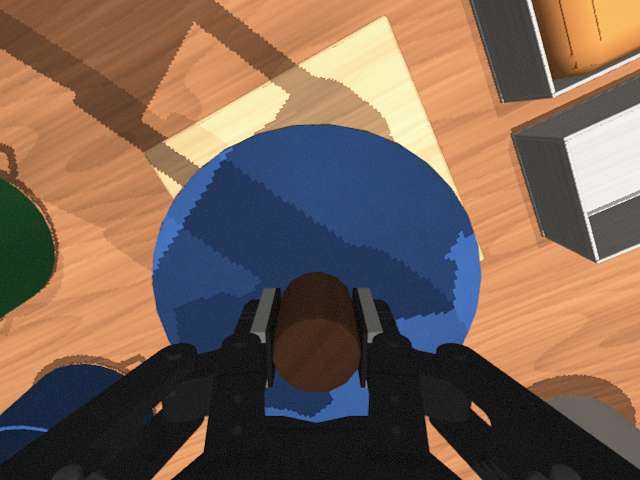

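The board shows beneath the lid, with corners at (387,16) and (147,155) and its right edge running to about (483,260). I'll check the centre from these.

```bash
python3 - <<'E'
from loc import *
c=pickle.load(open("w4.pkl","rb"))
A=at_z(c,(387,16),.018)[:2];B=at_z(c,(147,155),.018)[:2];C=at_z(c,(483,260),.018)[:2]
e=(B-A)/np.linalg.norm(B-A); n=np.array([-e[1],e[0]]); n=n if n@(C-A)>0 else -n
print(A,B,C,np.linalg.norm(B-A),"centre",(A+B)/2+.12*n,"yaw",np.degrees(np.arctan2(n[1],n[0])))
for q in ((316,350),): print("knob top",at_z(c,q,.2073-.1117+.147))
E
```

```text
[0.35800186 0.46825044] [0.36653315 0.23282647] [0.59347678 0.47307977] 0.23557850225874918 centre [0.48218879 0.35488416] yaw 2.0753739828317026
knob top [0.47407854 0.34943245 0.2426    ]
```

The lid is within about 8 mm of the board centre and the margin is 43 mm, so I'll lower it from here.

Emit:
apply_moves:
  deltas:
    - [0, 2, 10, 0, 0, 0]
    - [0, 2, 25, 0, 0, 0]
    - [0, 0, 30, 0, 0, 0]
    - [0, 0, 30, 0, 0, 0]
    - [0, 0, 20, 0, 0, 0]

```text
t: 7.85
eef_pos: [0.4768, 0.3527, 0.0894]
tcp_rot: [-179.9, -0.1, 154.4]
force: [0.0, 0.2, -2.5]
finger_gap: 0.362
gripper_force: 59.6
```

Emit:
apply_moves:
  deltas:
    - [0, 0, 15, 0, 0, 0]
    - [0, 0, 10, 0, 0, 0]
    - [0, 0, 8, 0, 0, 0]
    - [0, 0, 4, 0, 0, 0]
    - [0, 0, 0, 0, 0, 0]

```text
t: 8.35
eef_pos: [0.4776, 0.3533, 0.0553]
tcp_rot: [-180.0, 0.0, 154.4]
force: [-0.5, 0.5, -2.1]
finger_gap: 0.356
gripper_force: 59.6
```

Emit:
apply_moves:
  deltas:
    - [0, 0, 3, 0, 0, 0]
    - [0, 0, 2, 0, 0, 0]
    - [0, 0, 2, 0, 0, 0]
    - [0, 0, 2, 0, 0, 0]
    - [0, 0, 0, 0, 0, 0]

```text
t: 8.85
eef_pos: [0.4774, 0.3532, 0.046]
tcp_rot: [-180.0, -0.0, 154.4]
force: [-1.1, -0.8, -2.0]
finger_gap: 0.361
gripper_force: 59.6
```

Contact is expected at a TCP height of about 0.043, so I'll go down in 1 mm steps and watch the force.

Emit:
apply_moves:
  deltas:
    - [0, 0, 1, 0, 0, 0]
    - [0, 0, 0, 0, 0, 0]
    - [0, 0, 1, 0, 0, 0]
    - [0, 0, 0, 0, 0, 0]

```text
t: 9.25
eef_pos: [0.4775, 0.3533, 0.0442]
tcp_rot: [-180.0, -0.0, 154.4]
force: [0.1, 0.2, -2.4]
finger_gap: 0.361
gripper_force: 59.6
```

Emit:
apply_moves:
  deltas:
    - [0, 0, 1, 0, 0, 0]
    - [0, 0, 0, 0, 0, 0]
    - [0, 0, 0, 0, 0, 0]

```text
t: 9.55
eef_pos: [0.4775, 0.3533, 0.0432]
tcp_rot: [-180.0, -0.0, 154.4]
force: [0.5, -0.2, -1.8]
finger_gap: 0.358
gripper_force: 59.6
```

Emit:
apply_moves:
  deltas:
    - [0, 0, 0.5, 0, 0, 0]
    - [0, 0, 0, 0, 0, 0]
    - [0, 0, 0, 0, 0, 0]

```text
t: 9.85
eef_pos: [0.4775, 0.3533, 0.0427]
tcp_rot: [-180.0, -0.0, 154.4]
force: [-0.1, 0.1, -2.4]
finger_gap: 0.362
gripper_force: 59.6
```

Emit:
apply_moves:
  deltas:
    - [0, 0, 0.5, 0, 0, 0]
    - [0, 0, 0, 0, 0, 0]
    - [0, 0, 0, 0, 0, 0]

```text
t: 10.15
eef_pos: [0.4776, 0.3533, 0.0426]
tcp_rot: [180.0, 0.0, 154.4]
force: [-2.6, -1.3, 4.9]
finger_gap: 0.357
gripper_force: 60.3
```

The force has flipped to +5 N, so the lid is in contact with the board. I'll release it.

Emit:
apply_moves:
  deltas:
    - [0, 0, 0, 0, 0, 0]
    - [0, 0, 0, 0, 0, 0]
    - [0, 0, 0, 0, 0, 0]
    - [0, 0, 0, 0, 0, 0]
    - [0, 0, 0, 0, 0, 0]
  hand: 85

```text
t: 10.65
eef_pos: [0.4775, 0.3533, 0.0422]
tcp_rot: [-180.0, -0.0, 154.4]
force: [-0.6, 0.2, 0.5]
finger_gap: 0.994
gripper_force: 0.0
```

Emit:
apply_moves:
  deltas:
    - [0, 0, -5, 0, 0, 0]
    - [0, 0, -15, 0, 0, 0]
    - [0, 0, -25, 0, 0, 0]
    - [0, 0, -30, 0, 0, 0]
    - [0, 0, -30, 0, 0, 0]

```text
t: 11.15
eef_pos: [0.4775, 0.3533, 0.1497]
tcp_rot: [180.0, 0.0, 154.4]
force: [0.3, 1.1, 0.3]
finger_gap: 0.995
gripper_force: 0.0
```

Emit:
apply_moves:
  deltas:
    - [0, 0, -30, 0, 0, 0]
    - [0, 0, -20, 0, 0, 0]
    - [0, 0, 0, 0, 0, 0]
    - [0, 0, 0, 0, 0, 0]
    - [0, 0, 0, 0, 0, 0]

```text
t: 11.65
eef_pos: [0.4772, 0.3531, 0.1968]
tcp_rot: [-179.9, -0.0, 154.4]
force: [0.2, 0.4, 0.5]
finger_gap: 0.995
gripper_force: 0.0
```

```bash
python3 look.py w5; python3 -c "
from cell import viewer; import cv2
c=viewer.capture('scene'); cv2.imwrite('pics/scene2.png',c['pixels'][:,:,::-1])"
```

```text
11.65 [0.47724064 0.35314707 0.19679077] [-1.79949880e+02 -3.09454998e-02  1.54401405e+02] [0.17757269 0.35349787 0.47715783]
[[0.0, 0.954, 0.301, 0.077], [1.0, -0.0, 0.001, -0.0], [0.001, 0.301, -0.954, -0.143], [0.0, 0.0, 0.0, 1.0]] 66.87292214291017 316.1136833274802 236.21388194305007
```

View pics/w5.png

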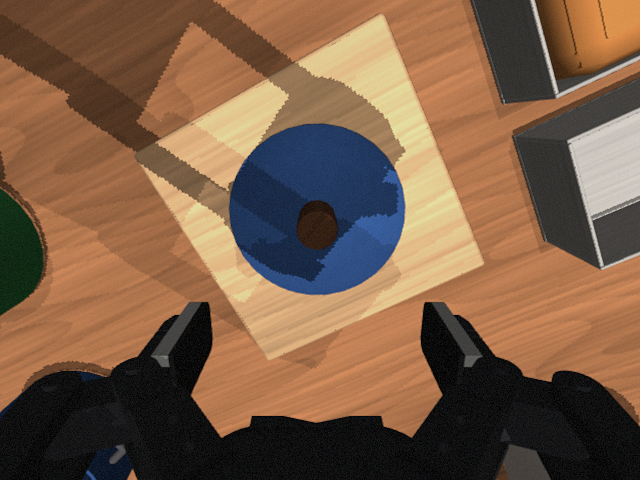

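View pics/scene2.png

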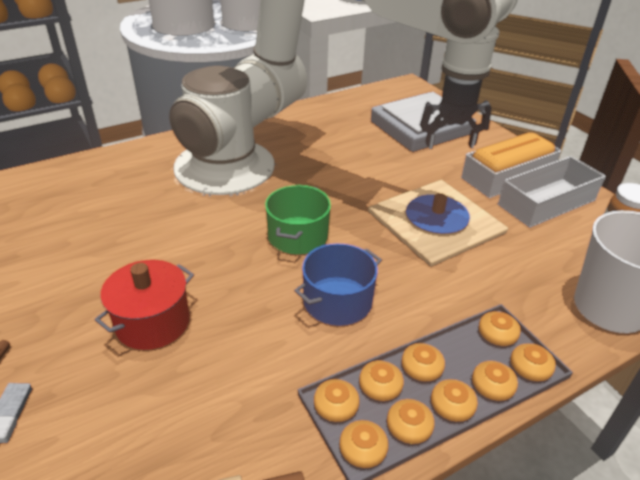

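The lid lies flat and centred on the board (disc at (317,209), board corners all visible). The blue pot stands open in its place, and the red pot and its lid are untouched. The gripper is clear of everything.

```bash
python3 -c "
from cell import workorder; print(workorder.job_done())"
```

```text
the job is handed in; nothing more can be done
None
```

The blue lid was lifted off by its knob and lowered onto the board, where it lies flat, near the centre and released; the blue pot and the red pot stayed where they were, and the job is handed in (no verdict was returned).

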